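# Find the stamped crate and push it to the dispatch line

## Task

Using only pushes of the fingertips, never pinching or lifting, tip each of the two blue crates away from you so that it lies on its far long side and shows you its underside. Once both lie still, push the crate with the round white-and-orange stamp underneath along the worktop until it lies, still on that side, with its middle over the yellow dispatch line and its length roughly square across it. Leave the other crate lying where it fell and all the bottles undisturbed.

Things in the scene. Friction and masses are not known exactly. Their poses are not given: they have to be found in the camera images.
- stamped_crate: crate with a round white stamp (58 mm) bearing an orange ring under its base; the two look alike standing, either may be left. Blue open plastic box, empty, 0.2 to 0.4 kg, 66 mm (own x) x 130 mm (own y) x 120 mm high (own z), walls 4 mm. Origin at its centre, 60 mm up. Starts upright, own +x roughly away from the robot. Tipped: own x down, underside upright facing the robot, centre 33 mm up, about 93 mm farther on.
- plain_crate: the other blue crate, same size, mass and origin, nothing under its base. Either crate, pushed away high on its near long side, tips about its far bottom edge and does not slide; the near side rises, so follow the arc forward and up (a rubbing fingertip resists). Past about 0.5 rad it falls onto its far long side by itself.
- stamped_crate_edge (a point): middle of the far bottom edge of the stamped crate (own +33, 0, -60 mm), the edge it tips over; it stays on the surface while the crate tips and slides.
- plain_crate_edge (a point): middle of the far bottom edge of the plain crate (own +33, 0, -60 mm), the edge it tips over; it stays on the surface while the crate tips and slides.
- dispatch_line: dispatch line: flat yellow tape fixed on the worktop between the crates, 240 mm long (own x, roughly away from the robot) by 25 mm wide (own y, to the left), with a short cross bar at each end. Origin at its middle, on the surface. Nothing to catch on.
- small_bottle: bystander, not to be touched: amber bottle with a black cap, 33 x 33 x 82 mm, between the crates on the robot's side. Origin at the centre of its underside.
- red_bottle: bystander, not to be touched: amber bottle with a red cap, 35 x 35 x 88 mm, behind the work. Origin at the centre of its underside.
- white_vial: bystander, not to be touched: small white-capped vial, 27 x 27 x 54 mm, behind the work. Origin at the centre of its underside.
- amber_bottle: bystander, not to be touched: amber reagent bottle with a white cap, 47 x 47 x 108 mm, behind the work on the right. Origin at the centre of its underside.
- spray: bystander, not to be touched: spray bottle with a black top, 37 x 37 x 116 mm, behind the work on the left. Origin at the centre of its underside.
There are look-alikes about, which are no part of the job. What is shaped like the stamped_crate but pink is not meant.

How it is judged:
On the way, in this order (a step that is already met when the one before it is completed fails the run):
1. both crates lie still on their far long sides (angle between each of stamped_crate, plain_crate's own x axis and vertical above 2.95 rad and linear speed of each of stamped_crate, plain_crate below 0.02 m/s and angular speed of each of stamped_crate, plain_crate below 0.1 rad/s), for 0.3 s.
2. the stamped crate has been pushed over the dispatch line (y of stamped_crate in the frame of dispatch_line between -0.022 and 0.022 m and x of stamped_crate in the frame of dispatch_line between -0.12 and 0.12 m and angle between the y axis of stamped_crate and the y axis of dispatch_line, either way round below 0.4 rad and angle between stamped_crate's own x axis and vertical above 2.95 rad and linear speed of stamped_crate below 0.02 m/s and angular speed of stamped_crate below 0.1 rad/s), for 0.2 s.
At the end, for the whole second after the job is handed in: Both crates rest on their far long sides. Stamped: centre within 22 mm of the line's centre line, within 120 mm of its middle lengthwise, length within 0.4 rad of square across it. Plain: within 170 mm of where it stood, clear of the line (centre over 80 mm off) (all of step 2 and angle between plain_crate's own x axis and vertical above 2.95 rad and distance of plain_crate from where it was at the start of the episode below 0.17 m and not (y of plain_crate in the frame of dispatch_line between -0.08 and 0.08 m) and linear speed of plain_crate below 0.02 m/s and angular speed of plain_crate below 0.1 rad/s); the robot touches nothing.
It fails at once if the stamped crate's far bottom edge is lifted more than 20 mm off the worktop (lifted, carried or tipped another way) (height (world z) of stamped_crate_edge above 0.02 m).
It fails at once if the plain crate's far bottom edge is lifted more than 20 mm off the worktop (lifted, carried or tipped another way) (height (world z) of plain_crate_edge above 0.02 m).
It fails at once if a crate is pinched or shoved with more than 35 N (contact force between any of stamped_crate, plain_crate and the fingers above 35 N).
It fails at once if the plain crate is pushed onto the dispatch line (y of plain_crate in the frame of dispatch_line between -0.08 and 0.08 m).
It fails at once if a bystander is moved more than 20 mm or tipped (distance of any of small_bottle, red_bottle, white_vial, amber_bottle, spray from where it was at the start of the episode above 0.02 m or angle between any of small_bottle, red_bottle, white_vial, amber_bottle, spray's own z axis and vertical above 0.5 rad).
It also fails if it takes over 72 s, if anything falls off the work surface, if the arm or the gripper's body presses on something with over 40 N, if the wrist force passes 120 N, or if a joint passes its speed limit or range.

## Robot

A 7-joint arm with a two-finger parallel gripper is mounted at the origin on a cart in front of the work surface, level with it; the furniture and walls round the work are solid. World frame = base frame: x ahead of the robot, y to its left, z up, the work surface at z = 0. Lengths are in m, angles in rad, forces in N, time in s.
With the tool pointing down it reaches from about 0.425 to 0.875 m from the base axis. Payload 8.4 kg.
Tool frame: the origin (TCP) lies between the finger pads; the fingertips stand 11 mm ahead of it and the grasp point (between the pads) lies 8 mm behind it; z points along the fingers, y is the line along which they close (so a half turn about z gives the same grasp; the last joint's range is limited). The gripper opens to 85 mm and grips with 20 to 120 N. Pads are 22 mm wide; open, the fingers measure 114 mm over their backs; the gripper's body (76 mm by 85 mm) begins 54 mm behind the grasp point. The pads swing forward as they close: fully open they stand 13 mm farther back than shut.
Start: joints at [1.182, 0.333, 0.04, 1.465, -0.013, 1.343, -0.059], TCP at [0.186, -0.623, 0.242] pointing down, gripper open.
Joint ranges: [-2.58, 2.58], [-0.38, 2.09], [-1.3, 1.39], [0.25, 2.4], [-1.5, 4.64], [0.08, 2.09], [-2.65, 2.65]. Speed limits (rad/s): [2.22, 2.22, 2.79, 2.79, 3.14, 3.14, 3.14].

## Interface

Orientations are given as a unit quaternion [w, x, y, z].
In Python, from bench import * gives the robot as it stands. The module is installed in compiled form; this text tells all that it offers.
- The arm moves only by the tool send_rows, never from a script. Its argument "deltas" is a list that holds one entry, the list of rows, each a list of 7 numbers: the turn, a rotation vector about the tool's x, y, z scaled (see below), then the shift along the tool's x, y, z scaled (see below), then the closure, from 0 (fully open) to 1 (shut). A call has 1 to 8 rows; each row shifts and turns the commanded pose from where the row before left it, along the tool's axes as they then stand; what a row does not reach is not made up. The controller multiplies each number of a shift by 50 mm and each number of a turn by 10 degrees. A row lasts 1/8 s, in which the tool goes at most 62.5 mm and 10.7 degrees, less where a joint would pass 70% of its speed; a pose out of reach is approached as far as the arm can. A call with a number of a shift or a turn outside -1 to 1 is refused whole. A call with a gripper value outside its range is refused whole. The fingers move at their own pace and stop on an object; "squeeze" is the grip in N (left out, the last holds). Time passes only in rows, so rows that do not move let the fingers close. It gives the time, the measured TCP pose, the force, the opening and the grip force at its end, in the units of the state.
- read_state(): the state, without advancing time (a new reading comes with each control period).
- snapshot(name): name is "side" or "top" or "wrist"; returns a dict with "color" (400x640x3 uint8, blue, green, red), "intrinsics" (3x3 intrinsics, pixels), "D" ([k1, k2, p1, p2, k3] as OpenCV has them; the pictures are not rectified), "extrinsics" (4x4, takes a point from world to camera coordinates). Camera axes: x right, y down, z forward; pixel columns grow to the right and rows downward; lengths in m; the calibration is good to about 2 mm. A picture is of the moment at which its call begins. There is no depth.
- finish_job(): hands the job in; it is judged then, once.
The state is a dict: "clock": time; "qpos": joint angles; "qvel": joint speeds; "joint_torque": joint torques, N m; "position": TCP position; "eef_rot": TCP orientation; "contact_force": force on the tool from outside, world axes, zero at the start; "moment": the same for the moment, N m; "gripper_width": finger opening in m; "grasp_force": force on a finger pad.
Only numpy, scipy, OpenCV 4.12 (cv2) and the standard library are available. Lean on these libraries where they do the work, as an engineer would, in place of code of your own. Each camera call takes 0.05 s, during which the arm holds its last target. There are 200 camera calls.

## Working session

There is one attempt and no reset: what is moved stays moved. The work goes in short steps, Python scripts to look and compute and a tool call to move; the robot and the scene stay as the last step left them, time stands still between calls to the robot, and variables do not carry over. Pictures are saved under pics/ and viewed, at most 10 in all, crops included, and the job is handed in when it is done.

Besides the shell and the picture viewer there is one more tool, called after "Emit:" by a JSON object that holds its "op" and its "data". send_rows: Moves the arm, as the interface text tells. Shifts and turns lie within -1 to 1; 1 stands for 50 mm of shift or 10 degrees of turn. Its arguments: {"type":"object","properties":{"deltas":{"type":"array","items":{"type":"array","items":{"type":"array","items":{"type":"number"}}}},"squeeze":{"type":"number"}},"required":["deltas"]}

```bash
mkdir -p pics; cat > h.py <<'E'
from bench import *
import numpy as np, cv2
def snap(n,f):
    s=snapshot(n); cv2.imwrite('pics/'+f,s['color']); np.savez('pics/'+f+'.npz',**{k:s[k] for k in('intrinsics','D','extrinsics')}); return s
def pix2w(s,uv,z=0.):
    p=cv2.undistortPoints(np.array(uv,float).reshape(-1,1,2),np.array(s['intrinsics']),np.array(s['D']))[:,0]
    E=np.array(s['extrinsics']);R,t=E[:3,:3],E[:3,3];c=-R.T@t
    d=np.c_[p,np.ones(len(p))]@R
    return c+d*((z-c[2])/d[:,2])[:,None]
E
python3 - <<'E'
from h import *
st=read_state();print(st)
for n in('top','side'):
    s=snap(n,n+'0.png');E=np.array(s['extrinsics']);print(n,-E[:3,:3].T@E[:3,3],E[:3,:3].round(2))
E
```

```text
{'clock': 0.0, 'qpos': array([ 1.18179754,  0.33394465,  0.03987241,  1.46628613, -0.01334817,
        1.34329388, -0.05852507]), 'qvel': array([ 0.00045751,  0.00131909,  0.00135624, -0.00034653, -0.00075442,
        0.00199297, -0.00096433]), 'joint_torque': array([-8.96035708e-04, -6.58539033e+01,  1.36458948e+00, -4.05563593e+01,
        1.63696334e-02,  1.25881893e-02, -4.73109466e-06]), 'position': array([ 0.18557414, -0.62248448,  0.24139217]), 'eef_rot': array([-8.09051539e-04,  9.89522220e-01,  1.44378259e-01, -2.00986814e-04]), 'contact_force': array([-0.38758203, -0.39433582,  0.45493335]), 'moment': array([ 0.00451558,  0.08147271, -0.00499438]), 'grasp_force': 0.0, 'gripper_width': 0.08560966451241077}
top [0.50636127 0.0180876  1.33155356] [[ 0.01 -1.   -0.01]
 [-1.   -0.01 -0.06]
 [ 0.06  0.01 -1.  ]]
side [0.01642615 0.79128302 0.59338855] [[-0.82 -0.58 -0.02]
 [-0.27  0.41 -0.87]
 [ 0.51 -0.71 -0.49]]
```

View pics/top0.png

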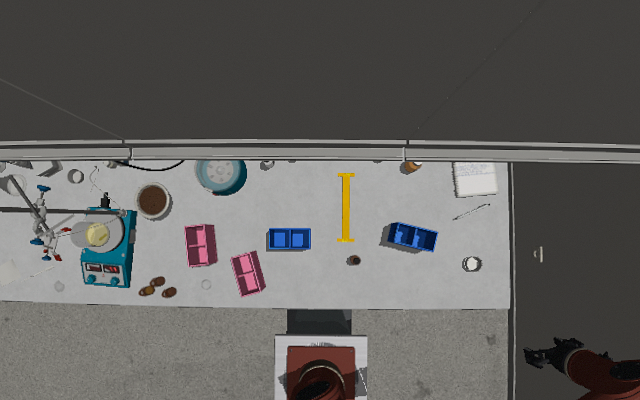

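View pics/side0.png

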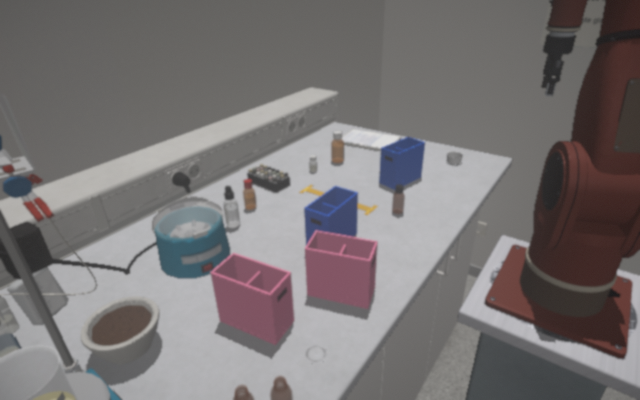

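Candidates: blue crates at top (289,239) and (413,237). Pink look-alikes sit at (200,245) and (247,274), and they are not wanted. The small bottle is at (354,260), the line at (346,208), and the back bottles are partly hidden under the shelf. I'll measure these and check a crop.

```bash
python3 - <<'E'
from h import *
im=cv2.imread('pics/top0.png');s=dict(np.load('pics/top0.png.npz'))
cv2.imwrite('pics/crop0.png',cv2.resize(im[155:285,250:450],None,fx=4,fy=4,interpolation=cv2.INTER_CUBIC)[:,:800])
b,g,r=[im[...,i].astype(int) for i in range(3)]
def comps(m,mn):
    n,l,st,c=cv2.connectedComponentsWithStats(m.astype(np.uint8))
    return [np.argwhere(l==i)[:,::-1] for i in range(1,n) if st[i,4]>mn]
for z,m,mn in((.12,(b>100)&(b-r>70)&(g<150)&(b-g>50),200),(0,(r>180)&(g>130)&(b<90),100)):
    for p in comps(m,mn):
        w=pix2w(s,p,z); rc=cv2.minAreaRect(w[:,:2].astype(np.float32)); print(z,len(p),p.mean(0),rc,cv2.boxPoints(rc).round(3).tolist())
# known points
print(pix2w(s,[[354,260]],.08),pix2w(s,[[411,168],[268,163],[292,160]],.08))
s=dict(np.load('pics/side0.png.npz'))
print('side bases: small,amber,vial,red,spray',pix2w(s,[[398,214],[337,164],[313,173],[249,210],[231,228]],0).round(3))
E
```

```text
0.12 329 [411.63829787 237.4893617 ] ((0.49156099557876587, -0.29539525508880615), (0.13097836077213287, 0.06578493863344193), 76.3837661743164) [[0.4440000057220459, -0.35100001096725464], [0.5080000162124634, -0.367000013589859], [0.5389999747276306, -0.23899999260902405], [0.4749999940395355, -0.2240000069141388]]
0.12 397 [286.49874055 237.8488665 ] ((0.4850628674030304, 0.10098151117563248), (0.0628446713089943, 0.12929554283618927), 0.5480973124504089) [[0.453000009059906, 0.16500000655651093], [0.45399999618530273, 0.035999998450279236], [0.5170000195503235, 0.03700000047683716], [0.515999972820282, 0.16599999368190765]]
0 502 [345.57370518 206.98804781] ((0.5923741459846497, -0.08423424512147903), (0.05594393610954285, 0.23751772940158844), 89.34626770019531) [[0.4729999899864197, -0.11100000143051147], [0.7110000252723694, -0.11400000005960464], [0.7110000252723694, -0.057999998331069946], [0.4740000069141388, -0.054999999701976776]]
[[ 0.41494978 -0.10600745  0.08      ]] [[ 0.71676924 -0.29336325  0.08      ]
 [ 0.72994026  0.17745153  0.08      ]
 [ 0.74030985  0.09840167  0.08      ]]
side bases: small,amber,vial,red,spray [[ 0.409 -0.107  0.   ]
 [ 0.731 -0.293  0.   ]
 [ 0.759 -0.19   0.   ]
 [ 0.769  0.103  0.   ]
 [ 0.744  0.196  0.   ]]
```

View pics/crop0.png

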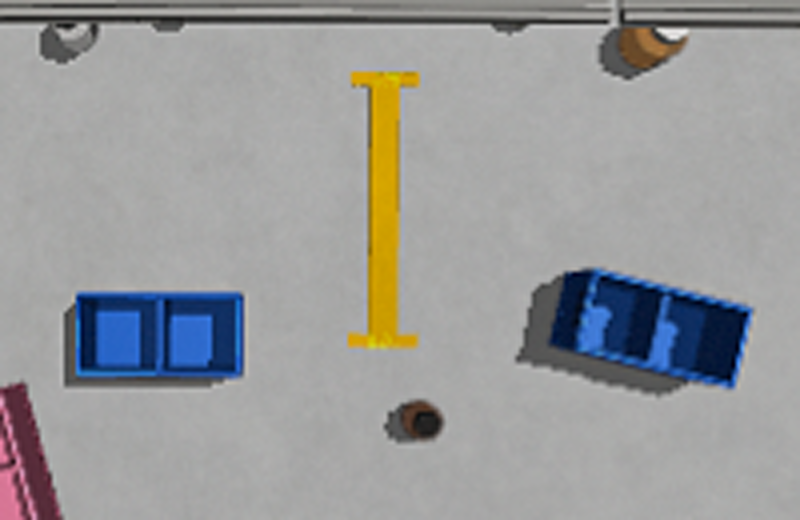

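The crop at 4x shows both open crates upright. The left one is square to the line. The right one is yawed about -13.6°, with its rim corners near (595,270), (750,308) and (735,385). The blue boxes are clearly the right choice. First I'll rotate and move behind the right crate.

Emit:
{"op": "send_rows", "data": {"deltas": [[[0,0,1,0,0,0,0.5],[0,0,1,0,0,0,0.5],[0,0,1,0,-0.5,0,0.5],[0,0,0,0.4,-1,0,0.5],[0,0,0,0.4,-1,0,0.5],[0,0,0,0.4,-1,0,0.5],[0,0,0,0.4,-1,0,0.5],[0,0,0,0.4,-1,0,0.5]]]}}

```text
clock: 1.1
position: [0.3431, -0.3762, 0.2421]
eef_rot: [-0.0, 0.993, -0.117, -0.0]
contact_force: [-0.1, -0.5, -0.1]
gripper_width: 0.0425
grasp_force: 0.0
```

Emit:
{"op": "send_rows", "data": {"deltas": [[[0,0,0,0.4,-1,0,0.5],[0,0,0,0.4,-1,0,0.5],[0,0,0,0,0,0,0.5],[0,0,0,0,0,0,0.5]]]}}

```text
clock: 1.6
position: [0.4041, -0.2902, 0.2421]
eef_rot: [0.0, 0.993, -0.117, -0.0]
contact_force: [-0.9, -0.0, 0.6]
gripper_width: 0.0427
grasp_force: 0.0
```

```bash
cat >> h.py <<'E'
from scipy.spatial.transform import Rotation as Ro
def to(x,y,z,phi=None):
    st=read_state();q=np.array(st['eef_rot']);R=Ro.from_quat(q[[1,2,3,0]]).as_matrix()
    print('t',round(st['clock'],2),'pos',np.array(st['position']).round(4),'phi',round(np.arctan2(R[1,0],R[0,0]),4),'z',R[:,2].round(3),'F',np.array(st['contact_force']).round(1),'w',round(st['gripper_width'],4))
    print('units now-frame',((R.T@(np.array([x,y,z])-st['position']))/.05).round(2))
    if phi is not None:
        T=np.c_[[np.cos(phi),np.sin(phi),0],[np.sin(phi),-np.cos(phi),0],[0,0,-1]]
        print('turn',(Ro.from_matrix(R.T@T).as_rotvec(degrees=True)/10).round(3),'units goal-frame',((T.T@(np.array([x,y,z])-st['position']))/.05).round(2))
E
python3 - <<'E'
from h import *
to(.4255,-.279,.105,-.237)
E
```

```text
t 1.6 pos [ 0.4041 -0.2902  0.2421] phi -0.2338 z [-0.001 -0.    -1.   ] F [-0.9 -0.   0.6] w 0.0427
units now-frame [ 0.37 -0.32  2.74]
turn [0.001 0.003 0.018] units goal-frame [ 0.36 -0.32  2.74]
```

Emit:
{"op": "send_rows", "data": {"deltas": [[[0,0,0,0.2,-0.2,0.9,0.5],[0,0,0,0.16,-0.12,0.9,0.5],[0,0,0,0,0,0.94,0.5],[0,0,0,0.1,0,0,0.5],[0,0,0,0.1,0,0,0.5],[0,0,0,0.1,0,0,0.5],[0,0,0,0.1,0,0,0.5],[0,0,0,0.06,0,0,0.5]]]}}

```text
clock: 2.6
position: [0.4488, -0.2841, 0.106]
eef_rot: [0.0, 0.993, -0.117, 0.001]
contact_force: [0.5, 1.3, -0.9]
gripper_width: 0.0426
grasp_force: 0.0
```

Emit:
{"op": "send_rows", "data": {"deltas": [[[0,0,0,0.1,0,-0.06,0.5],[0,0,0,0.1,0,-0.06,0.5],[0,0,0,0.1,0,-0.05,0.5],[0,0,0,0.1,0,-0.05,0.5]]]}}

```text
clock: 3.1
position: [0.4679, -0.2886, 0.1165]
eef_rot: [0.0, 0.993, -0.117, 0.0]
contact_force: [0.5, -0.3, -0.8]
gripper_width: 0.0428
grasp_force: 0.3
```

```bash
python3 - <<'E'
from h import *
to(.4595-.011*.972,-.287+.011*.235,.105,-.237)
snap('side','s1.png');snap('wrist','w1.png')
a=cv2.imread('pics/s1.png')[90:290,300:560];b=cv2.imread('pics/w1.png')
cv2.imwrite('pics/v1.png',np.hstack([cv2.resize(a,(416,320)),cv2.resize(b,(384,320))]))
E
```

```text
t 3.1 pos [ 0.4679 -0.2886  0.1165] phi -0.2338 z [ 0. -0. -1.] F [ 0.5 -0.3 -0.8] w 0.0428
units now-frame [-0.39  0.01  0.23]
turn [ 0.    -0.     0.018] units goal-frame [-0.39  0.01  0.23]
```

View pics/v1.png

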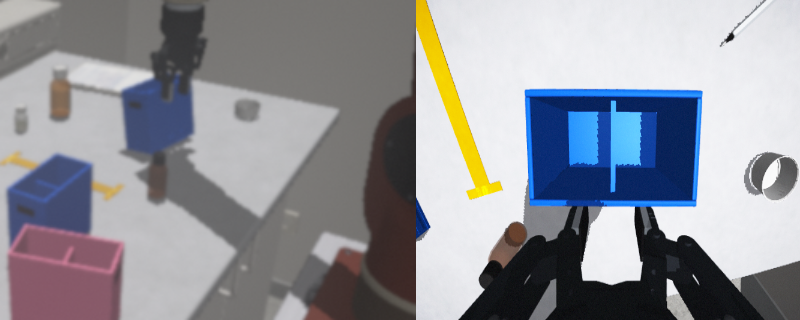

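The side view shows the right crate starting to tip under the fingertips at about (180,90). The wrist view shows the fingers square against the outside of the near wall. I'll keep following the arc.

Emit:
{"op": "send_rows", "data": {"deltas": [[[0,0,0,0.11,0,-0.04,0.5],[0,0,0,0.11,0,-0.04,0.5],[0,0,0,0.12,0,-0.03,0.5],[0,0,0,0.12,0,-0.03,0.5],[0,0,0,0.12,0,-0.01,0.5],[0,0,0,0.12,0,-0.01,0.5],[0,0,0,0.12,0,0,0.5],[0,0,0,0.12,0,0,0.5]]]}}

```text
clock: 4.2
position: [0.5136, -0.2994, 0.1242]
eef_rot: [-0.0, 0.993, -0.117, -0.0]
contact_force: [0.6, -0.3, 0.4]
gripper_width: 0.0426
grasp_force: 0.1
```

Emit:
{"op": "send_rows", "data": {"deltas": [[[0,0,0,0.12,0,0,0.5],[0,0,0,0.12,0,0,0.5],[0,0,0,0.12,0,0,0.5],[0,0,0,0,0,0,0.5],[0,0,0,0,0,-0.8,0.5],[0,0,0,0,0,-0.8,0.5]]]}}

```text
clock: 4.95
position: [0.5303, -0.3034, 0.2049]
eef_rot: [-0.0, 0.993, -0.117, -0.001]
contact_force: [0.4, -0.8, -0.6]
gripper_width: 0.0425
grasp_force: 0.0
```

```bash
python3 - <<'E'
from h import *
to(.415,.101,.2,0)
snap('side','s2.png');snap('top','t2.png')
a=cv2.imread('pics/s2.png')[90:290,300:560];b=cv2.imread('pics/t2.png')[150:290,280:460]
cv2.imwrite('pics/v2.png',np.hstack([cv2.resize(a,(390,300)),cv2.resize(b,(386,300))]))
E
```

```text
t 4.95 pos [ 0.5303 -0.3034  0.2049] phi -0.2339 z [-0.001  0.001 -1.   ] F [ 0.4 -0.8 -0.6] w 0.0425
units now-frame [-4.12 -7.33  0.11]
turn [-0.003  0.007 -1.34 ] units goal-frame [-2.31 -8.09  0.1 ]
```

View pics/v2.png

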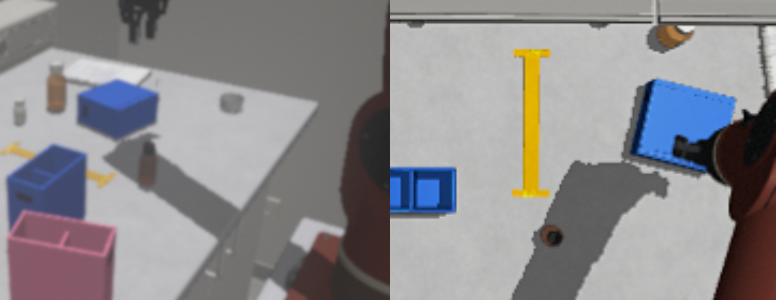

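The right crate now lies on its far side, with its plain blue face visible at (118,108) in the side view and no stamp so far. On to the left crate.

Emit:
{"op": "send_rows", "data": {"deltas": [[[0,0,-0.67,0,0,0,0.5],[0,0,-0.67,0,0,0,0.5],[0,0,0,-0.35,-1,0,0.5],[0,0,0,-0.35,-1,0,0.5],[0,0,0,-0.35,-1,0,0.5],[0,0,0,-0.35,-1,0,0.5],[0,0,0,-0.35,-1,0,0.5],[0,0,0,-0.35,-1,0,0.5]]]}}

```text
clock: 6.05
position: [0.4247, -0.0021, 0.2041]
eef_rot: [0.0, 1.0, -0.0, 0.0]
contact_force: [0.1, -0.1, -0.2]
gripper_width: 0.0429
grasp_force: 0.0
```

Emit:
{"op": "send_rows", "data": {"deltas": [[[0,0,0,-0.2,-1,0,0.5],[0,0,0,0,-1,0,0.5],[0,0,0,0,-0.1,0,0.5],[0,0,0,0,0,0,0.5],[0,0,0,0,0,0,0.5]]]}}

```text
clock: 6.68
position: [0.4158, 0.1001, 0.2041]
eef_rot: [0.0, 1.0, -0.001, -0.0]
contact_force: [0.0, -0.9, 0.5]
gripper_width: 0.0425
grasp_force: 0.0
```

```bash
python3 - <<'E'
from h import *
to(.417,.101,.105,0)
E
```

```text
t 6.67 pos [0.4158 0.1001 0.2041] phi -0.0019 z [-0. -0. -1.] F [ 0.  -0.9  0.5] w 0.0425
units now-frame [ 0.03 -0.02  1.98]
turn [ 0.001  0.003 -0.011] units goal-frame [ 0.02 -0.02  1.98]
```

Emit:
{"op": "send_rows", "data": {"deltas": [[[0,0,0,0,0,1,0.5],[0,0,0,0,0,0.98,0.5],[0,0,0,0.14,0,0,0.5],[0,0,0,0.14,0,0,0.5],[0,0,0,0.12,0,0,0.5],[0,0,0,0.1,0,0,0.5],[0,0,0,0.1,0,-0.06,0.5],[0,0,0,0.1,0,-0.06,0.5]]]}}

```text
clock: 7.68
position: [0.4511, 0.1015, 0.1117]
eef_rot: [0.0, 1.0, 0.0, 0.0]
contact_force: [-1.0, -0.1, -0.7]
gripper_width: 0.0427
grasp_force: 0.4
```

Emit:
{"op": "send_rows", "data": {"deltas": [[[0,0,0,0.1,0,-0.05,0.5],[0,0,0,0.1,0,-0.05,0.5],[0,0,0,0.11,0,-0.04,0.5],[0,0,0,0.11,0,-0.04,0.5],[0,0,0,0.12,0,-0.03,0.5],[0,0,0,0.12,0,-0.03,0.5],[0,0,0,0.12,0,-0.01,0.5],[0,0,0,0.12,0,-0.01,0.5]]]}}

```text
clock: 8.68
position: [0.4962, 0.1014, 0.1244]
eef_rot: [-0.0, 1.0, -0.0, 0.0]
contact_force: [-1.4, 0.0, 1.8]
gripper_width: 0.0427
grasp_force: 0.3
```

Emit:
{"op": "send_rows", "data": {"deltas": [[[0,0,0,0.12,0,0,0.5],[0,0,0,0.12,0,0,0.5],[0,0,0,0.12,0,0,0.5],[0,0,0,0.12,0,0,0.5],[0,0,0,0.12,0,0,0.5],[0,0,0,0,0,0,0.5],[0,0,0,-0.3,0,-0.8,0.5],[0,0,0,-0.6,0,-0.8,0.5]]]}}

```text
clock: 9.68
position: [0.4803, 0.1016, 0.2049]
eef_rot: [-0.0, 1.0, -0.0, -0.001]
contact_force: [-0.2, -0.2, 1.8]
gripper_width: 0.0428
grasp_force: 0.0
```

Emit:
{"op": "send_rows", "data": {"deltas": [[[0,0,0,-0.6,0,0,0.5],[0,0,0,-0.5,0,0,0.5],[0,0,0,0,0,0,0.5],[0,0,0,0,0,0,0.5]]]}}

```text
clock: 10.18
position: [0.4262, 0.1014, 0.2045]
eef_rot: [0.0, 1.0, -0.0, 0.0]
contact_force: [0.4, 0.5, 0.8]
gripper_width: 0.0425
grasp_force: 0.0
```

```bash
python3 - <<'E'
from h import *
to(.578,.22,.2,0)
snap('side','s3.png');s=snap('top','t3.png');snap('wrist','w3.png')
a=cv2.imread('pics/s3.png')[90:290,300:560];im=cv2.imread('pics/t3.png');w=cv2.imread('pics/w3.png')
b=im[150:290,250:450]
cv2.imwrite('pics/v3.png',np.vstack([np.hstack([cv2.resize(a,(390,300)),cv2.resize(b,(400,300))]),np.hstack([cv2.resize(w,(440,275)),np.zeros((275,350,3),np.uint8)])]))
B,g,r=[im[...,i].astype(int) for i in range(3)]
n,l,st,c=cv2.connectedComponentsWithStats(((B>100)&(B-r>70)&(g<170)&(B-g>50)).astype(np.uint8))
for i in range(1,n):
    if st[i,4]>200:
        rc=cv2.minAreaRect(pix2w(s,np.argwhere(l==i)[:,::-1],.066)[:,:2].astype(np.float32));print(rc,cv2.boxPoints(rc).round(3).tolist())
E
```

```text
t 10.18 pos [0.4262 0.1014 0.2045] phi -0.0001 z [ 0.001 -0.    -1.   ] F [0.4 0.5 0.8] w 0.0425
units now-frame [ 3.03 -2.37  0.09]
turn [ 0.001 -0.004 -0.001] units goal-frame [ 3.04 -2.37  0.09]
((0.5850858092308044, -0.31838497519493103), (0.13115020096302032, 0.12021404504776001), 76.38446807861328) [[0.5109999775886536, -0.36800000071525574], [0.628000020980835, -0.3959999978542328], [0.6589999794960022, -0.26899999380111694], [0.5419999957084656, -0.2409999966621399]]
((0.5813800096511841, 0.1023736447095871), (0.11582554876804352, 0.12874726951122284), 0.48274269700050354) [[0.5230000019073486, 0.16599999368190765], [0.5239999890327454, 0.03799999877810478], [0.6399999856948853, 0.03799999877810478], [0.6389999985694885, 0.16699999570846558]]
```

View pics/v3.png

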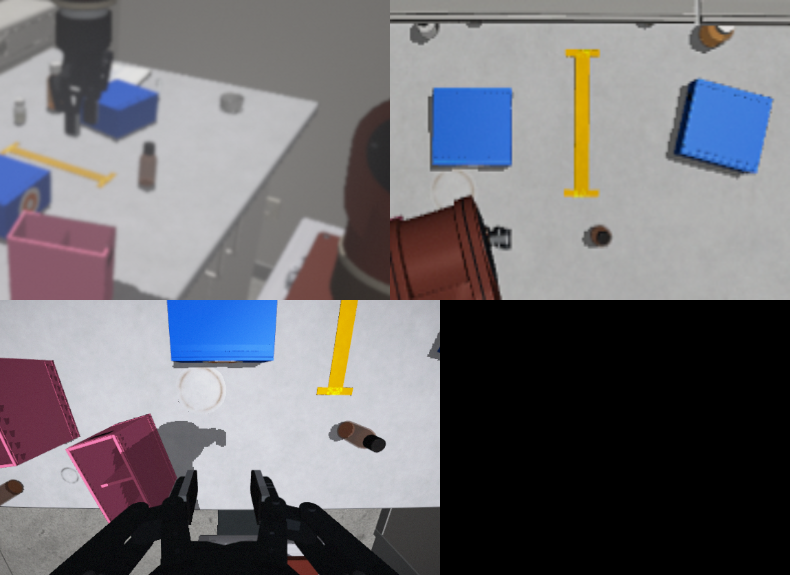

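The side view shows the orange ring of the stamp on the left crate's near face at (32,200). The right crate's face is plain, so the left crate is the stamped one. Its centre is at about (0.581, 0.102), and I'll push it from its +y end. First I'll check clearance to the teal bath and pink crates while turning.

Emit:
{"op": "send_rows", "data": {"deltas": [[[0,0,-1,0,0,0,0.5],[0,0,-1,0,0,0,0.5],[0,0,-1,0,0,0,0.5],[0,0,-1,0,0,0,0.5],[0,0,-1,0,0,0,0.5],[0,0,-1,0,0,0,0.5],[0,0,-1,0,0,0,0.5],[0,0,-1,0,0,0,0.5]]]}}

```text
clock: 11.32
position: [0.4261, 0.1016, 0.2041]
eef_rot: [-0.0, 0.764, 0.645, -0.0]
contact_force: [-0.5, -0.7, 0.3]
gripper_width: 0.0424
grasp_force: 0.0
```

Emit:
{"op": "send_rows", "data": {"deltas": [[[0,0,-1,0,0,0,0.5],[0,0,0,0,0,0,0.5],[0,0,0,0,0,0,0.5]]]}}

```text
clock: 11.7
position: [0.4259, 0.1015, 0.2042]
eef_rot: [-0.0, 0.708, 0.706, -0.0]
contact_force: [-0.7, -0.2, 0.4]
gripper_width: 0.0423
grasp_force: 0.0
```

```bash
python3 - <<'E'
from h import *
to(.578,.198,.2,np.pi/2); print(read_state()['qpos'].round(2))
s=dict(np.load('pics/top0.png.npz'));print(pix2w(s,[[194,176],[247,176],[221,195]],.1).round(3))
s=dict(np.load('pics/side0.png.npz'));print('bath base front',pix2w(s,[[195,276],[225,250]],0).round(3))
E
```

```text
t 11.7 pos [0.4259 0.1015 0.2042] phi 1.5669 z [-0.  0. -1.] F [-0.7 -0.2  0.4] w 0.0423
units now-frame [1.94 3.03 0.08]
turn [-0.003 -0.002 -0.022] units goal-frame [1.93 3.04 0.08]
[ 0.27 -0.05 -0.58  1.98 -0.03  1.21 -0.3 ]
[[0.683 0.417 0.1  ]
 [0.684 0.242 0.1  ]
 [0.621 0.326 0.1  ]]
bath base front [[0.669 0.378 0.   ]
 [0.685 0.273 0.   ]]
```

Emit:
{"op": "send_rows", "data": {"deltas": [[[0,0,0,0.4,0.7,0,0.5],[0,0,0,0.5,0.8,0,0.5],[0,0,0,0.5,0.8,0,0.5],[0,0,0,0.54,0.73,0,0.5],[0,0,0,0,0,0.9,0.5],[0,0,0,0,0,0.9,0.5],[0,0,0,0,0,0.9,0.5],[0,0,0,0,0,0.68,0.5]]]}}

```text
clock: 12.7
position: [0.5766, 0.1981, 0.033]
eef_rot: [-0.001, 0.708, 0.706, -0.001]
contact_force: [0.2, -0.3, 0.2]
gripper_width: 0.043
grasp_force: 0.0
```

Emit:
{"op": "send_rows", "data": {"deltas": [[[0,0,0,-0.15,0,0,0.5],[0,0,0,-0.15,0,0,0.5],[0,0,0,-0.1,0,0,0.5],[0,0,0,-0.1,0,0,0.5],[0,0,0,-0.15,0,0,0.5],[0,0,0,-0.2,0,0,0.5],[0,0,0,-0.2,0,0,0.5],[0,0,0,-0.2,0,0,0.5]]]}}

```text
clock: 13.7
position: [0.5779, 0.1367, 0.0364]
eef_rot: [0.0, 0.707, 0.707, 0.001]
contact_force: [-0.2, 5.8, 6.5]
gripper_width: 0.0426
grasp_force: 2.7
```

```bash
python3 - <<'E'
from h import *
to(.578,-.008,.035,np.pi/2)
E
```

```text
t 13.7 pos [0.5779 0.1367 0.0364] phi 1.5714 z [ 0.002  0.001 -1.   ] F [-0.2  5.8  6.5] w 0.0426
units now-frame [-2.89  0.    0.02]
turn [ 0.011 -0.008  0.004] units goal-frame [-2.89  0.    0.03]
```

```bash
python3 - <<'E'
from h import *
snap('side','s4.png');snap('wrist','w4.png')
a=cv2.imread('pics/s4.png')[130:280,250:450];b=cv2.imread('pics/w4.png')
cv2.imwrite('pics/v4.png',np.hstack([cv2.resize(a,(400,300)),cv2.resize(b,(400,300))]))
print(read_state()['contact_force'],read_state()['position'])
E
```

```text
[0.33069848 0.44065344 6.56082144] [0.57802717 0.13495344 0.03625527]
```

View pics/v4.png

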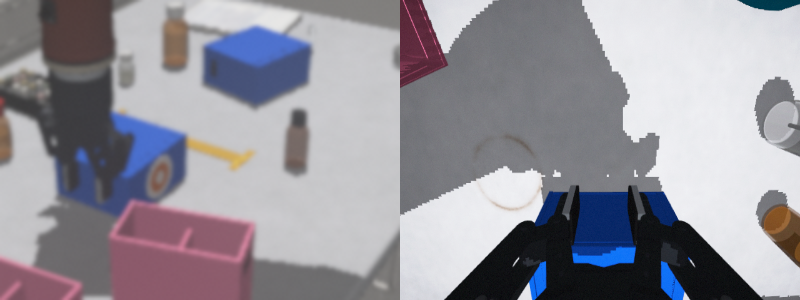

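The fingers are against the end face, and the crate is sliding level with the stamp visible at (160,175). The 6.5 N of upward force is odd, so I'll back off, rise a little and re-engage.

Emit:
{"op": "send_rows", "data": {"deltas": [[[0,0,0,0.1,0,0,0.5],[0,0,0,0.2,0,0,0.5],[0,0,0,0,0,0,0.5],[0,0,0,0,0,0,0.5]]]}}

```text
clock: 14.3
position: [0.577, 0.151, 0.0351]
eef_rot: [-0.0, 0.707, 0.707, -0.0]
contact_force: [0.3, -0.1, 0.4]
gripper_width: 0.0425
grasp_force: 0.0
```

Emit:
{"op": "send_rows", "data": {"deltas": [[[0,0,0,0,0,-0.2,0.5],[0,0,0,0,0,0,0.5],[0,0,0,-0.2,0,0,0.5],[0,0,0,-0.1,0,0,0.5],[0,0,0,-0.15,0,0,0.5],[0,0,0,-0.2,0,0,0.5]]]}}

```text
clock: 15.05
position: [0.577, 0.1182, 0.0452]
eef_rot: [-0.0, 0.707, 0.707, 0.0]
contact_force: [-0.2, 1.7, -0.6]
gripper_width: 0.0429
grasp_force: 0.8
```

Contact is clean now at 1.7 N, so I'll continue the push.

Emit:
{"op": "send_rows", "data": {"deltas": [[[0,0,0,-0.3,0,0,0.5],[0,0,0,-0.3,0,0,0.5],[0,0,0,-0.3,0,0,0.5],[0,0,0,-0.3,0,0,0.5],[0,0,0,-0.3,0,0,0.5],[0,0,0,-0.3,0,0,0.5],[0,0,0,-0.2,0,0,0.5],[0,0,0,-0.2,0,0,0.5]]]}}

```text
clock: 16.05
position: [0.5772, 0.008, 0.0454]
eef_rot: [-0.0, 0.707, 0.707, 0.0]
contact_force: [0.5, 1.1, -0.0]
gripper_width: 0.0425
grasp_force: 0.8
```

Emit:
{"op": "send_rows", "data": {"deltas": [[[0,0,0,-0.15,0,0,0.5],[0,0,0,-0.1,0,0,0.5],[0,0,0,0,0,0,0.5],[0,0,0,0,0,0,0.5]]]}}

```text
clock: 16.55
position: [0.5773, -0.004, 0.0454]
eef_rot: [0.0, 0.707, 0.707, -0.0]
contact_force: [-0.6, -0.8, 0.0]
gripper_width: 0.0425
grasp_force: 0.0
```

Emit:
{"op": "send_rows", "data": {"deltas": [[[0,0,0,0.3,0,0,0.5],[0,0,0,0.5,0,0,0.5],[0,0,0,0.2,0,-0.8,0.5],[0,0,0,0.4,0,-0.9,0.5],[0,0,0,0.8,0,-0.5,0.5],[0,0,0,0.8,0,0,0.5],[0,0,0,0,0,0,0.5],[0,0,0,0,0,0,0.5]]]}}

```text
clock: 17.55
position: [0.5769, 0.1464, 0.1551]
eef_rot: [-0.0, 0.707, 0.707, -0.0]
contact_force: [0.7, -0.4, -0.1]
gripper_width: 0.0428
grasp_force: 0.0
```

```bash
python3 - <<'E'
from h import *
to(.578,-.008,.035,np.pi/2)
snap('side','s5.png');s=snap('top','t5.png')
a=cv2.imread('pics/s5.png')[90:290,200:460];im=cv2.imread('pics/t5.png')
cv2.imwrite('pics/v5.png',np.hstack([cv2.resize(a,(390,300)),cv2.resize(im[150:290,250:450],(400,300))]))
B,g,r=[im[...,i].astype(int) for i in range(3)]
n,l,st,c=cv2.connectedComponentsWithStats(((B>100)&(B-r>70)&(g<170)&(B-g>50)).astype(np.uint8))
for i in range(1,n):
    if st[i,4]>200:
        rc=cv2.minAreaRect(pix2w(s,np.argwhere(l==i)[:,::-1],.066)[:,:2].astype(np.float32));print(rc)
E
```

```text
t 17.55 pos [0.5769 0.1464 0.1551] phi 1.5718 z [-0. -0. -1.] F [ 0.7 -0.4 -0.1] w 0.0428
units now-frame [-3.09  0.02  2.4 ]
turn [-0.003  0.002  0.006] units goal-frame [-3.09  0.02  2.4 ]
((0.58510822057724, -0.31829679012298584), (0.13132961094379425, 0.1202152892947197), 76.38285827636719)
((0.5810334086418152, -0.082494355738163), (0.1189713180065155, 0.12892816960811615), 0.3353630006313324)
```

View pics/v5.png

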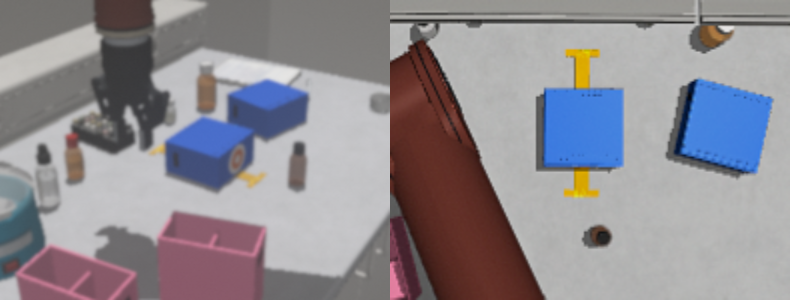

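The stamped crate lies centred over the line, 2 mm off and square to it. The plain crate and the bottles are unmoved, and the arm is clear of everything. Handing in.

```bash
python3 -c "
from bench import *
print(finish_job())"
```

```text
the job is handed in; nothing more can be done
None
```

I tipped both crates onto their far sides and pushed the stamped one to within about 2 mm of the dispatch line's centre, square across it; the plain crate stayed where it fell, no bottle looked disturbed, and the job is handed in (no verdict returned).

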